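# Seat a keyed specimen spindle in a microscope's rotary drive

## Robot

A 6-joint arm with a two-finger parallel gripper is mounted at the origin on the work surface. World frame = base frame: x ahead of the robot, y to its left, z up, the work surface at z = 0. Lengths are in mm, angles in rad, forces in N, time in s.
With the tool pointing down it reaches from about 275 to 750 mm from the base axis. Payload 10.2 kg.
Tool frame: the origin (TCP) lies between the finger pads, 19 mm behind the fingertips; this is the grasp point; z points along the fingers, y is the line along which they close (so a half turn about z gives the same grasp; the last joint's range is limited). The gripper opens to 85 mm and grips with 20 to 120 N. Pads are 22 mm wide; open, the fingers measure 114 mm over their backs; the gripper's body (76 mm by 85 mm) begins 54 mm behind the grasp point. The pads swing forward as they close: fully open they stand 13 mm farther back than shut.
Start: joints at [-1.446, 0.313, 1.498, -0, 1.331, -0.223], TCP at [178.923, -493.576, 249.994] pointing down, gripper open.
Joint ranges: [-2.94, 2.94], [-0.97, 2.17], [0.19, 2.56], [-1.23, 4.37], [0.02, 3.11], [-2.88, 2.88]. Speed limits (rad/s): [2.39, 2.39, 3.01, 3.14, 3.14, 3.14].

## Interface

Orientations are given as a unit quaternion [w, x, y, z].
In Python, from rig import ctrl gives the robot as it stands.
- The arm moves only by the tool steer_hand, called after ">>>" as a command line: name --argument value ..., lists and objects as JSON in quotes. Schema: {"type":"object","properties":{"segments":{"type":"string"},"aperture":{"type":"number"},"grip_force":{"type":"number"},"only":{"type":"string"},"quiet":{"type":"boolean"},"lines":{"type":"string"}},"required":["segments"],"additionalProperties":false}. segments is a string of 1 to 8 rows, parted by semicolons, with the numbers parted by spaces; each row has 6 numbers: dx, dy, dz in parts of the range, where 1.0 means 750 mm, then a rotation vector rx, ry, rz in a scale on which 1.0 is 4 rad; each row is the pose to reach, as a shift and turn from the pose commanded when the call began, along the tool's axes at that moment; what a row does not reach only later rows make up. A row lasts 1/10 s, in which the tool goes at most 50 mm and 0.15 rad, less where a joint would pass 70% of its speed; a pose out of reach is approached as far as the arm can. aperture is the opening from 0.0 (shut) to 1.0 (fully open), set as the call begins (left out keeps the last). The fingers move at their own pace and stop on an object; grip_force is the grip in N (left out, the last holds). Time passes only in rows, so rows that do not move let the fingers close. The tool returns the time, the measured TCP pose, the force, the opening and the grip force at its end. only (a regular expression) keeps the lines of the reply that match it, lines (a string "A,B") keeps lines A to B, and quiet returns only ok. Input that does not fit is refused with a message, and nothing moves.
- ctrl.sense(): the state, without advancing time (a new reading comes with each control period).
- ctrl.capture(name): name is "side" or "top" or "wrist"; returns the picture (420x560x3 uint8, red, green, blue); there is no depth.
- ctrl.calibration(name): a dict with "fx", "fy", "cx", "cy" (pixels), "position" and "attitude" of the camera in the world. Camera axes: x right, y down, z forward; pixel columns grow to the right and rows downward; lengths in mm; the calibration is good to about 2 mm. The wrist camera is an equidistant fisheye: a pixel r from the principal point sees the ray r / f radians off the axis. A picture is of the moment at which its call begins: read the wrist's pose just before it. calibration takes no time and is no camera call; for the wrist camera it gives the pose at the moment of the call.
- ctrl.finish_job(): hands the job in; it is judged then, once.
The state is a dict: "time_s": time; "joints": joint angles; "dq": joint speeds; "tau": joint torques, N m; "eef_pos": TCP position; "ee_rot": TCP orientation; "force": force on the tool from outside, world axes, zero at the start; "wrist_torque": the same for the moment, N m; "grip_width": opening from 0.0 (shut) to 1.0 (fully open); "grip_force": force on a finger pad.
Only numpy, scipy, OpenCV 4.12 (cv2) and the standard library are available. Lean on these libraries where they do the work, as an engineer would, in place of code of your own. Each camera call takes 0.05 s, during which the arm holds its last target. There are 200 camera calls.

## Task

Pull the dust slide of the rotary drive unit all the way out by its knob so that the hub is uncovered, then take the cork-topped spindle from the wooden stand and push its keyed stem down into the hub, turning it until the key slips into the keyway and the flange sits flush on the hub. An ejector spring in the hub pushes back, so finish while still holding the spindle pressed fully home; do not let go. Leave everything else on the bench where it is.

Things in the scene. Friction and masses are not known exactly. Their poses are not given: they have to be found in the camera images.
- dust_slide (a joint): Dust slide on top of the drive unit: travel of its dark steel plate in m, 0 = shut over the hub, 0.060 = all the way out (end stop). It slides level toward the side where its knob stands, away from the hub, with about 4 N of friction, and stays where it is left. While it is shut nothing can enter the hub.
- slide_knob (a point): On the axis of the slide's upright black knob (round, 18 mm diameter, 34 mm tall, on the slide plate), 22 mm above the plate, 12 mm below the knob's top: a good height to grip from above. -x is the direction in which the slide pulls out, z is up. The knob is 52 mm from the hub's axis with the slide shut, 112 mm with it out.
- hub_mouth (a point): Centre of the bore at the face of the steel hub (disc 72 mm across, face 57 mm above the table). z up along the bore, x toward the keyway and the black index line behind it; this direction varies. Bore 21.5 mm diameter, deeper than the stem, with one keyway 9 mm wide reaching 17.9 mm from the axis over the full depth. The hub is held by its motor and does not turn under less than 2 N m.
- ejector (a joint): Brass spring plunger in the hub's bore, m pressed down: 0 at rest with its top 24 mm below the hub face, 0.012 with the spindle fully home. It pushes up with 5 N when first touched and 11 N at home, and lifts the spindle again if it is let go.
- drive: Rotary drive unit, fixed: white box 120 x 120 mm, 55 mm tall, origin under its centre, below the hub's axis; z up, the slide pulls out along -x. Aluminium rails along its y = -53 and +53 mm sides reach 70 mm above the table and leave 80 mm free between them.
- spindle: Cork-topped spindle, 0.14 to 0.23 kg, upright in one of the stand's two holes. Origin on its axis at the underside of its 48 mm diameter, 6 mm thick flange; z up; x toward the key and toward the 6 mm wide pointer on the flange (32 mm out) straight above it. Handle: round, 26 mm diameter, z = 6 to 54 mm, its top 8 mm cork. Fully home: origin at hub_mouth, x along hub_mouth's x.
- spindle_tip (a point): Centre of the foot of the spindle's stem, 36 mm below the flange's underside, same axes as the spindle. The stem is round, 20 mm diameter, foot chamfered; the key on its +x side is 6 mm wide, reaches 16 mm from the axis and runs from 10 mm to 34 mm above this point, so the lowest 10 mm are plain round and enter the bore at any angle, then the key needs the keyway.
- spindle_grip (a point): Point on the spindle's axis 30 mm above the flange's underside: where to grip the handle (TCP here leaves the fingertips 5 mm above the flange).
- stand: Wooden storage stand, fixed, 80 x 200 x 50 mm tall, with two plain holes of 38 mm diameter at y = +55 and -55 mm of its frame; origin under its centre, z up. The spindle and the spare stand in the holes with their flanges on its top; which is in which hole varies.
- spare: Spare stub in the other hole of the stand: brass disc head 56 mm diameter, top 30 mm above the stand. Leave it alone. Origin on its axis at its flange's underside.
- vial: Amber glass vial 26 mm diameter, 60 mm tall, upright between the stand and the drive unit; a bystander. Origin at the centre of its foot.
- dish_near: Open petri dish 88 mm diameter, 14 mm tall, on the near side; a bystander. Origin at the centre of its underside.
- forceps: Steel forceps, 125 mm long along x, 8 mm tall, lying on the near side; a bystander. Origin under its middle.
- dish_far: Open petri dish 88 mm diameter, 14 mm tall, on the far side; a bystander. Origin at the centre of its underside.
- jar: Glass jar 60 mm diameter, 75 mm tall, on the far side; a bystander. Origin at the centre of its foot.

How it is judged:
By the outcome, as a careful person would: the job done as asked, in the order asked, and still so for the second after the job is handed in, while the arm keeps its last pose, push and grip.
It also fails if it takes over 51 s, if anything falls off the work surface, if the arm or the gripper's body presses on something with over 40 N, if the wrist force passes 120 N, or if a joint passes its speed limit or range.

## Working session

There is one attempt and no reset: what is moved stays moved. The work goes in short steps, Python scripts to look and compute and a tool call to move; the robot and the scene stay as the last step left them, time stands still between calls to the robot, and variables do not carry over. Pictures are saved under pics/ and viewed, at most 10 in all, crops included, and the job is handed in when it is done.

```bash
ls; mkdir -p pics; cat > h.py <<'E'
import numpy as np, cv2, json
from scipy.spatial.transform import Rotation as R
from rig import ctrl
def save(name,fn,crop=None,k=1):
    c=ctrl.calibration(name); im=ctrl.capture(name)
    np.save('pics/'+fn+'.npy',im); json.dump({a:(np.array(b).tolist()) for a,b in c.items()},open('pics/'+fn+'.json','w'))
    cv2.imwrite('pics/'+fn+'.png',im[...,::-1]); return im,c
def Rm(a):
    a=np.array(a,float); return a if a.shape==(3,3) else R.from_quat(a[[1,2,3,0]]).as_matrix()
def ray(c,u,v,fish=False):
    x=(u-c['cx'])/c['fx']; y=(v-c['cy'])/c['fy']
    if fish:
        r=np.hypot(x,y); d=np.array([0,0,1.]) if r<1e-9 else np.array([x/r*np.sin(r),y/r*np.sin(r),np.cos(r)])
    else: d=np.array([x,y,1.])
    return np.array(c['position'],float),Rm(c['attitude'])@d
def atz(fn,u,v,z,fish=False):
    c=json.load(open('pics/'+fn+'.json')); p,d=ray(c,u,v,fish); return p+d*(z-p[2])/d[2]
def proj(fn,P,fish=False):
    c=json.load(open('pics/'+fn+'.json')); q=Rm(c['attitude']).T@(np.array(P,float)-np.array(c['position']))
    if fish:
        r=np.hypot(q[0],q[1]); t=np.arctan2(r,q[2]); q=np.array([q[0]/r*t,q[1]/r*t,1])
    return np.array([c['cx']+c['fx']*q[0]/q[2],c['cy']+c['fy']*q[1]/q[2]])
E
python3 - <<'E'
from h import *
for n in ['top','side']:
    im,c=save(n,n+'1'); print(n,c)
print(ctrl.sense())
a=np.load('pics/top1.npy')
E
```

```text
pics
rig.py
top {'fx': 398.1543388368332, 'fy': 398.1543388368332, 'cx': 280.57534401372385, 'cy': 211.64206821629372, 'position': array([ 409.12502824, -125.32097306,  925.87120197]), 'attitude': array([-0.07975786,  0.70378851, -0.70188496,  0.07535194])}
side {'fx': 440.4867953697967, 'fy': 440.4867953697967, 'cx': 276.64212924086144, 'cy': 208.3860084941703, 'position': array([ 475.28470774, -594.31997709,  671.64734522]), 'attitude': array([-0.33580603,  0.9372302 , -0.0872352 ,  0.03498397])}
{'time_s': 0.1, 'joints': array([-1.44640226e+00,  3.13384588e-01,  1.49831239e+00,  1.11005586e-05,
        1.33101612e+00, -2.23387847e-01]), 'dq': array([ 4.58738423e-05, -1.85972231e-03, -1.42389724e-03,  2.17114157e-04,
       -1.99506611e-03, -8.70311323e-04]), 'tau': array([ 2.83853893e-03, -4.12899148e+01, -2.60138941e+01, -1.99285764e-04,
        3.02004730e-03, -2.81957915e-05]), 'eef_pos': array([ 178.89926058, -493.37173887,  249.51547611]), 'ee_rot': array([-5.59268239e-04,  9.84919101e-01,  1.73014597e-01,  3.31020255e-05]), 'force': array([0.98763943, 0.07089007, 1.01703464]), 'wrist_torque': array([-0.01301807,  0.006708  ,  0.01737672]), 'grip_force': 0.0, 'grip_width': 1.000422376542233}
```

View pics/top1.png

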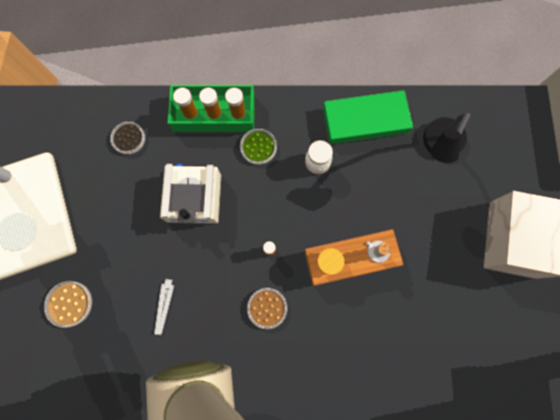

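View pics/side1.png

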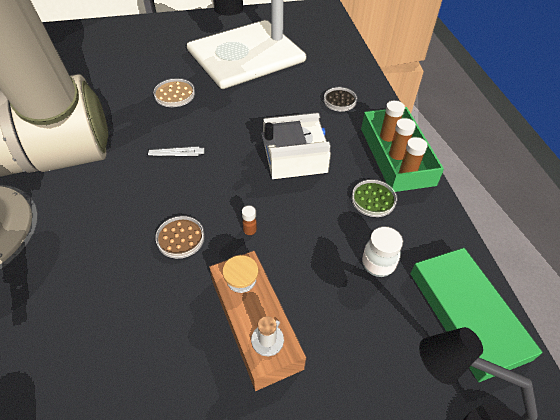

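```bash
python3 - <<'E'
from h import *
t=np.load('pics/top1.npy');s=np.load('pics/side1.npy')
f=lambda a,u,v,w,h,k:cv2.resize(a[v:v+h,u:u+w],None,fx=k,fy=k,interpolation=cv2.INTER_CUBIC)
A=f(t,150,150,80,60,5);B=f(t,345,220,80,60,5);C=f(s,255,105,80,60,5) if 0 else f(s,255,105,80,75,5)[:300];D=f(s,230,300,80,60,5)
C=cv2.resize(s[105:185,255:335],(400,300))
C=f(s,255,110,80,60,5)
cv2.imwrite('pics/crop1.png',np.vstack([np.hstack([A,B]),np.hstack([C,D])])[...,::-1])
for u,v,z in [(190,193,70),(379,252,50),(190,390,250),(269,248,60),(330,260,80),(319,156,75)]: print((u,v),atz('top1',u,v,z).round(1))
E
```

```text
(190, 193) [642.5  82.4  70. ]
(379, 252) [ 514.2 -336.4   50. ]
(190, 390) [270.5  21.6 250. ]
(269, 248) [521.1 -94.6  60. ]
(330, 260) [ 493.4 -224.7   80. ]
(319, 156) [ 728.2 -206.    75. ]
```

View pics/crop1.png

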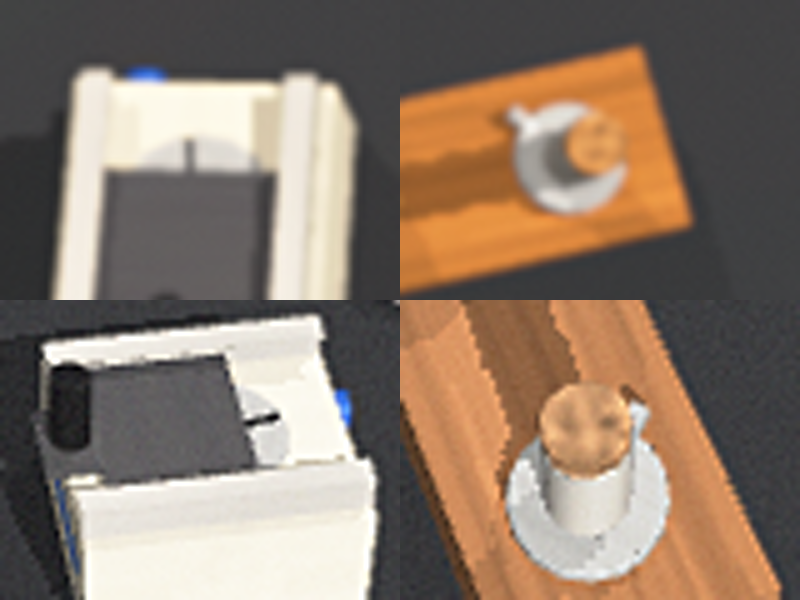

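Top view: the slide pulls toward the robot, and the knob is near (184,212). The index line is at (188,178–184). The spindle flange is at (379,251), and its pointer tip is at (367,242). I'll move above the drive and look with the wrist camera.

Careful with the scale: shifts go in shares of 750 mm and turns go in shares of 4 rad. That gives: 593 mm / 750 = 0.7907, -401 mm / 750 = -0.5347, -1.2 rad / 4 = -0.3.

>>> steer_hand --segments "0.7907 -0.5347 0 0 0 -0.3;0.7907 -0.5347 0 0 0 -0.3;0.7907 -0.5347 0 0 0 -0.3;0.7907 -0.5347 0 0 0 -0.3;0.7907 -0.5347 0 0 0 -0.3;0.7907 -0.5347 0 0 0 -0.3;0.7907 -0.5347 0 0 0 -0.3;0.7907 -0.5347 0 0 0 -0.3" --aperture 1.0

```text
time_s: 0.9
eef_pos: [414.8, -168.1, 250.0]
ee_rot: [0.0, 0.713, 0.701, -0.0]
force: [0.5, -0.9, 1.0]
grip_width: 0.999
grip_force: 0.0
```

```bash
python3 - <<'E'
from h import *
s=ctrl.sense();print(s['joints'].round(3),s['ee_rot'],s['eef_pos'])
M=Rm(s['ee_rot']); print((M.T@(np.array([570,85,250])-s['eef_pos'])).round(1))
E
```

```text
[-0.648  0.141  1.715 -0.     1.286 -0.631] [ 9.35441324e-06  7.13100848e-01  7.01061467e-01 -3.60765960e-06] [ 414.7946418  -168.05332713  249.9868089 ]
[255.7 150.9  -0. ]
```

To row units: 256 mm / 750 = 0.3413, 151 mm / 750 = 0.2013.

>>> steer_hand --segments "0.3413 0.2013 0 0 0 0;0.3413 0.2013 0 0 0 0;0.3413 0.2013 0 0 0 0;0.3413 0.2013 0 0 0 0;0.3413 0.2013 0 0 0 0;0.3413 0.2013 0 0 0 0;0.3413 0.2013 0 0 0 0"

```text
time_s: 1.6
eef_pos: [572.0, 86.7, 248.8]
ee_rot: [-0.001, 0.713, 0.701, 0.0]
force: [-0.1, -0.8, 0.0]
grip_width: 1.001
grip_force: 0.0
```

```bash
python3 - <<'E'
from h import *
s=ctrl.sense();print(s['joints'].round(3),s['eef_pos'])
im,c=save('wrist','w1');print(c)
cv2.imwrite('pics/w1b.png',cv2.resize(im,(800,600),interpolation=cv2.INTER_CUBIC)[...,::-1])
E
```

```text
[-5.200e-02  4.330e-01  1.330e+00  1.000e-03  1.379e+00 -3.500e-02] [572.03866608  86.71497774 248.82784196]
{'fx': 325.19226210127806, 'fy': 325.19226210127806, 'cx': 282.3912620977452, 'cy': 210.2451671280751, 'position': array([573.64016523, 152.90025196, 372.54923091]), 'attitude': array([ 0.13022641,  0.99144565, -0.00861333, -0.00155712])}
```

View pics/w1b.png

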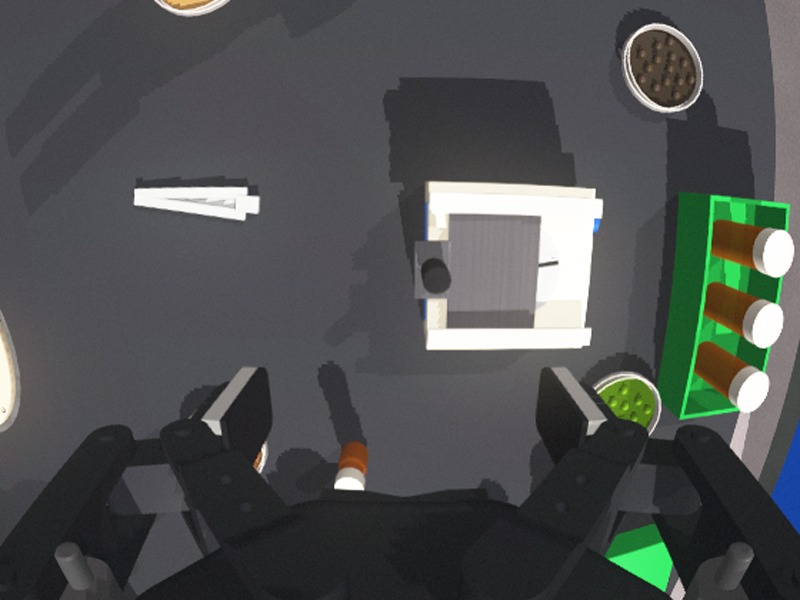

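```bash
python3 - <<'E'
from h import *
a=np.load('pics/w1.npy')[120:255,280:440]
cv2.imwrite('pics/c2.png',cv2.resize(a,None,fx=4.4,fy=4.4,interpolation=cv2.INTER_CUBIC)[...,::-1])
E
```

```text
(no output)
```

View pics/c2.png

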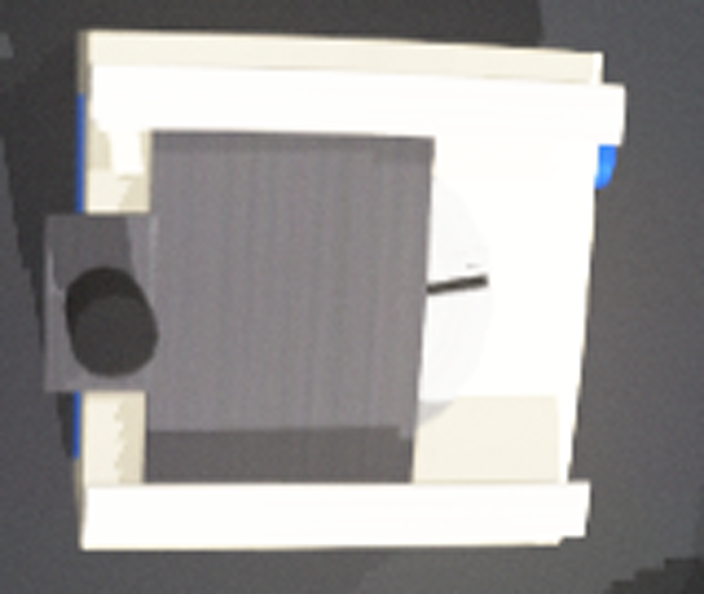

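```bash
python3 - <<'E'
from h import *
g=lambda X,Y,z: atz('w1',280+(X+.5)/4.4-.5,120+(Y+.5)/4.4-.5,z,True).round(1)
for n,X,Y,z in [('ktop',115,335,95),('ktop',115,335,90),('kbase',106,308,61),('kbase',106,308,57),('LrailN',82,548,70),('LrailF',588,542,70),('LinN',90,485,70),('LinF',590,483,70),('UoutN',92,66,70),('UoutF',625,88,70),('UinN',88,122,70),('UinF',622,143,70),('idx0',430,290,57),('idx1',487,279,57),('hubR',492,275,57),('pl1',433,137,61),('pl2',413,482,61)]: print(n,z,g(X,Y,z))
print(atz('top1',184,212,95))
E
```

```text
ktop 95 [592.8  91.5  95. ]
ktop 90 [593.1  90.4  90. ]
kbase 61 [593.1  90.2  61. ]
kbase 57 [593.4  89.3  57. ]
LrailN 70 [587.1  36.8  70. ]
LrailF 70 [709.   34.2  70. ]
LinN 70 [589.   51.8  70. ]
LinF 70 [707.8  49.1  70. ]
UoutN 70 [590. 144.  70.]
UoutF 70 [710.  141.5  70. ]
UinN 70 [589.  132.1  70. ]
UinF 70 [709.7 129.   70. ]
idx0 57 [668.7  92.9  57. ]
idx1 57 [682.6  95.4  57. ]
hubR 57 [683.8  96.4  57. ]
pl1 61 [667.  128.5  61. ]
pl2 61 [665.9  47.7  61. ]
[593.53812312  86.9719072   95.        ]
```

```bash
cat > d.py <<'E'
import sys
from h import *
s=ctrl.sense(); M=Rm(s['ee_rot']); t=np.array([float(a) for a in sys.argv[1:4]])
print('t',s['time_s'],'pos',s['eef_pos'].round(1),'yaw',np.arctan2(M[1,0],M[0,0]).round(3),'tilt',M[:,2].round(3),'F',s['force'].round(1),'T',s['wrist_torque'].round(2),'grip',round(s['grip_width'],3),round(s['grip_force'],1),'q',s['joints'].round(2))
print('tool delta',(M.T@(t-s['eef_pos'])).round(1))
E
python3 d.py 593 90.3 85
```

```text
t 1.65 pos [571.2  84.5 248.9] yaw 1.551 tilt [-0.002  0.    -1.   ] F [-0.5 -0.7  0.1] T [ 0.01 -0.03 -0.  ] grip 0.997 0.0 q [-0.06  0.43  1.33  0.    1.38 -0.04]
tool delta [  6.2  21.9 163.9]
```

To row units: 165 mm / 750 = 0.22, 150 mm / 750 = 0.2.

>>> steer_hand --segments "0.008 0.03 0.08 0 0 0;0.008 0.03 0.16 0 0 0;0.008 0.03 0.2 0 0 0;0.008 0.03 0.22 0 0 0;0.008 0.03 0.22 0 0 0"

```text
time_s: 2.15
eef_pos: [591.7, 86.9, 82.1]
ee_rot: [-0.002, 0.716, 0.698, -0.002]
force: [0.7, -0.2, 1.3]
grip_width: 0.999
grip_force: 0.0
```

```bash
python3 d.py 593 90.3 85
```

```text
t 2.15 pos [591.7  86.9  82.1] yaw 1.547 tilt [-0.006  0.    -1.   ] F [ 0.7 -0.2  1.3] T [ 0.04 -0.02  0.  ] grip 0.999 0.0 q [-0.05  0.65  1.45 -0.    1.05 -0.03]
tool delta [ 3.4  1.2 -2.9]
```

>>> steer_hand --segments "0 0 0 0 0 0;0 0 0 0 0 0;0 0 0 0 0 0;0 0 0 0 0 0;0 0 0 0 0 0;0 0 0 0 0 0" --aperture 0 --grip_force 40

```text
time_s: 2.75
eef_pos: [593.6, 87.9, 85.8]
ee_rot: [0.0, 0.715, 0.699, 0.0]
force: [-3.2, -0.4, 6.2]
grip_width: 0.196
grip_force: 38.9
```

```bash
python3 d.py 593 90.3 85
```

```text
t 2.75 pos [593.6  87.9  85.8] yaw 1.548 tilt [ 0.001 -0.    -1.   ] F [-3.2 -0.4  6.2] T [-0.07  0.43  0.04] grip 0.196 38.9 q [-0.05  0.64  1.45 -0.    1.05 -0.02]
tool delta [ 2.3 -0.7  0.8]
```

To row units: -61 mm / 750 = -0.0813, -57 mm / 750 = -0.076.

>>> steer_hand --segments "0 -0.0133 0 0 0 0;0 -0.0267 0 0 0 0;0 -0.04 0 0 0 0;0 -0.0533 0 0 0 0;0 -0.0667 0 0 0 0;0 -0.076 0 0 0 0;0 -0.0813 0 0 0 0;0 -0.0813 0 0 0 0"

```text
time_s: 3.55
eef_pos: [536.3, 89.1, 85.9]
ee_rot: [0.004, 0.715, 0.699, 0.004]
force: [21.8, 0.6, -9.5]
grip_width: 0.196
grip_force: 40.0
```

```bash
python3 d.py 532 90 85
```

```text
t 3.55 pos [536.3  89.1  85.9] yaw 1.547 tilt [ 0.011  0.    -1.   ] F [21.8  0.6 -9.5] T [ 0.17 -3.1  -0.02] grip 0.196 40.0 q [-0.05  0.53  1.64  0.    0.96 -0.03]
tool delta [ 0.8 -4.3  0.8]
```

To row units: -3 mm / 750 = -0.004, -2 mm / 750 = -0.0027.

>>> steer_hand --segments "0 -0.0027 0 0 0 0;0 -0.004 0 0 0 0;0 -0.004 0 0 0 0"

```text
time_s: 3.85
eef_pos: [536.0, 89.1, 85.9]
ee_rot: [0.006, 0.716, 0.698, 0.007]
force: [38.4, 1.9, -20.3]
grip_width: 0.198
grip_force: 40.3
```

```bash
python3 d.py 532 90 85
```

```text
t 3.85 pos [536.   89.1  85.9] yaw 1.546 tilt [ 0.018  0.    -1.   ] F [ 38.4   1.9 -20.3] T [ 0.38 -5.42 -0.09] grip 0.198 40.3 q [-0.05  0.53  1.65  0.    0.95 -0.03]
tool delta [ 0.8 -4.   0.9]
```

To row units: 3.5 mm / 750 = 0.0047.

>>> steer_hand --segments "0 0.0047 0 0 0 0;0 0.0047 0 0 0 0"

```text
time_s: 4.05
eef_pos: [536.4, 89.1, 85.8]
ee_rot: [0.003, 0.715, 0.699, 0.003]
force: [18.2, 1.1, -4.0]
grip_width: 0.194
grip_force: 40.8
```

```bash
python3 d.py 532 90 85
```

```text
t 4.05 pos [536.4  89.1  85.8] yaw 1.547 tilt [ 0.009  0.    -1.   ] F [18.2  1.1 -4. ] T [ 0.1  -2.46 -0.02] grip 0.194 40.8 q [-0.05  0.53  1.64  0.    0.96 -0.03]
tool delta [ 0.8 -4.4  0.8]
```

>>> steer_hand --segments "0 0 0 0 0 0;0 0 0 0 0 0;0 0 0 0 0 0" --aperture 0.6

```text
time_s: 4.35
eef_pos: [532.6, 89.4, 84.8]
ee_rot: [-0.0, 0.715, 0.699, -0.0]
force: [-0.0, -0.1, -0.6]
grip_width: 0.598
grip_force: 0.0
```

>>> steer_hand --segments "0 0 -0.0667 0 0 0;0 0 -0.1333 0 0 0;0 0.0267 -0.2 0 0 0;0 0.0533 -0.22 0 0 0;0 0.0533 -0.22 0 0 0" --aperture 1.0

```text
time_s: 4.85
eef_pos: [575.0, 88.2, 252.7]
ee_rot: [0.002, 0.715, 0.699, 0.002]
force: [-0.9, -0.2, -0.4]
grip_width: 1.003
grip_force: 0.0
```

```bash
python3 - <<'E'
from h import *
ctrl.capture('top')
im,c=save('wrist','w2');save('top','t2');save('side','s2')
s=ctrl.sense();print(s['eef_pos'],c['position'])
a=im[110:260,240:440]
cv2.imwrite('pics/c3.png',cv2.resize(a,None,fx=4,fy=4,interpolation=cv2.INTER_CUBIC)[...,::-1])
E
```

```text
[571.93416175  88.55090392 248.41988256] [575.04165895 154.70454057 373.89993883]
```

View pics/c3.png

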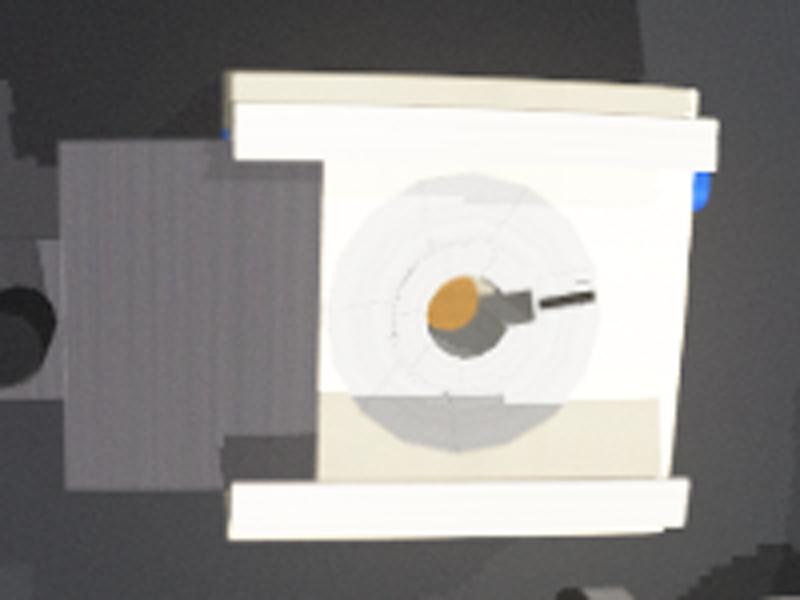

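```bash
python3 - <<'E'
from h import *
g=lambda X,Y,z: atz('w2',240+(X+.5)/4-.5,110+(Y+.5)/4-.5,z,True).round(1)
for n,X,Y,z in [('bore',468,316,57),('disc',464,312,57),('L',328,312,57),('R',600,312,57),('T',464,172,57),('B',464,452,57),('key',533,305,57),('i0',541,303,57),('i1',595,296,57),('pl1',322,165,61),('pl2',317,478,61)]: print(n,g(X,Y,z))
t=np.load('pics/t2.npy')[150:230,140:240]; s=np.load('pics/s2.npy')[100:180,250:350]
cv2.imwrite('pics/c4.png',np.hstack([cv2.resize(x,(400,320),interpolation=cv2.INTER_CUBIC) for x in (t,s)])[...,::-1])
E
```

```text
bore [648.9  90.6  57. ]
disc [647.8  91.6  57. ]
L [613.   92.1  57. ]
R [684.3  91.2  57. ]
T [647.2 127.   57. ]
B [649.1  54.6  57. ]
key [666.   93.2  57. ]
i0 [668.1  93.7  57. ]
i1 [682.7  95.4  57. ]
pl1 [611.1 129.1  61. ]
pl2 [610.1  50.   61. ]
```

View pics/c4.png

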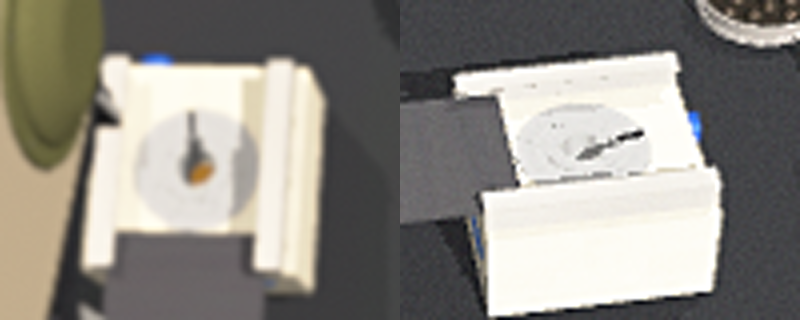

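```bash
python3 - <<'E'
from h import *
p=lambda X,Y,o,k:(o[0]+(X+.5)/k-.5,o[1]+(Y+.5)/k-.5)
T=lambda X,Y,z:atz('top1',*p(X,Y,(345-80,220),5),z).round(1)
S=lambda X,Y,z:atz('side1',*p(X,Y,(230-80,300-60),5),z).round(1)
print('top flange',T(572,157,56),'cork',T(597,140,104),'ptr',T(513,114,56))
print('side flange',S(588,505,56),'cork',S(587,430,104),'ptr',S(642,405,56))
h=lambda X,Y,z:atz('t2',*p(X,Y,(140,150),4),z).round(1)
print('hub top cam',h(196,167,57),h(190,113,57),h(197,165,57))
g=lambda X,Y,z:atz('s2',*p(X-400,Y,(250,100),4),z).round(1)
print('hub side cam',g(584,148,57),g(642,132,57))
E
python3 d.py 514 -335 250
```

```text
top flange [ 515.7 -335.1   56. ] cork [ 516.9 -334.2  104. ] ptr [ 534.6 -310.2   56. ]
side flange [ 514.3 -338.9   56. ] cork [ 514.7 -337.8  104. ] ptr [ 535.6 -311.3   56. ]
hub top cam [649.8  88.9  57. ] [681.8  94.   57. ] [651.   88.4  57. ]
hub side cam [649.4  85.5  57. ] [682.2  92.3  57. ]
t 5.05 pos [571.9  88.6 248.4] yaw 1.548 tilt [-0.003  0.    -1.   ] F [-0.3  0.4 -0.7] T [ 0.02  0.01 -0.05] grip 0.997 0.0 q [-0.05  0.44  1.33 -0.    1.38 -0.03]
tool delta [-424.8  -48.3   -1.5]
```

To row units: -426 mm / 750 = -0.568, -47 mm / 750 = -0.0627, 1.25 rad / 4 = 0.3125.

>>> steer_hand --segments "-0.568 -0.0627 0 0 0 0.3125;-0.568 -0.0627 0 0 0 0.3125;-0.568 -0.0627 0 0 0 0.3125;-0.568 -0.0627 0 0 0 0.3125;-0.568 -0.0627 0 0 0 0.3125;-0.568 -0.0627 0 0 0 0.3125;-0.568 -0.0627 0 0 0 0.3125;-0.568 -0.0627 0 0 0 0.3125"

```text
time_s: 5.85
eef_pos: [518.8, -309.4, 249.0]
ee_rot: [-0.001, 0.985, 0.17, -0.001]
force: [0.7, -0.2, -0.2]
grip_width: 0.996
grip_force: 0.0
```

```bash
python3 d.py 515.5 -336.5 80.5
```

```text
t 5.85 pos [ 518.8 -309.4  249. ] yaw 0.342 tilt [-0.002  0.002 -1.   ] F [ 0.7 -0.2 -0.2] T [ 0.02  0.01 -0.06] grip 0.996 0.0 q [-0.73  0.49  1.24  0.    1.41  0.5 ]
tool delta [-12.   24.8 168.4]
```

To row units: 110 mm / 750 = 0.1467, 100 mm / 750 = 0.1333.

>>> steer_hand --segments "-0.016 0.0333 0.0267 0 0 0;-0.016 0.0333 0.08 0 0 0;-0.016 0.0333 0.1333 0 0 0;-0.016 0.0333 0.1467 0 0 0;-0.016 0.0333 0.1467 0 0 0"

```text
time_s: 6.35
eef_pos: [516.7, -334.9, 138.8]
ee_rot: [-0.001, 0.985, 0.173, -0.001]
force: [-0.6, -0.3, 0.5]
grip_width: 0.998
grip_force: 0.0
```

>>> steer_hand --segments "0 0 0 0 0 0"

```text
time_s: 6.45
eef_pos: [517.9, -335.9, 141.9]
ee_rot: [0.001, 0.985, 0.173, 0.001]
force: [0.4, -1.1, 1.0]
grip_width: 1.002
grip_force: 0.0
```

```bash
python3 d.py 515.5 -336.5 80.5
python3 - <<'E'
from h import *
im,c=save('wrist','w3')
cv2.imwrite('pics/w3b.png',cv2.resize(im,(800,600),interpolation=cv2.INTER_CUBIC)[...,::-1])
E
```

```text
t 6.45 pos [ 517.9 -335.9  141.9] yaw 0.348 tilt [ 0.002 -0.002 -1.   ] F [ 0.4 -1.1  1. ] T [-0.03 -0.01 -0.  ] grip 1.002 0.0 q [-0.76  0.61  1.34  0.    1.19  0.46]
tool delta [-2.5 -0.4 61.4]
```

View pics/w3b.png

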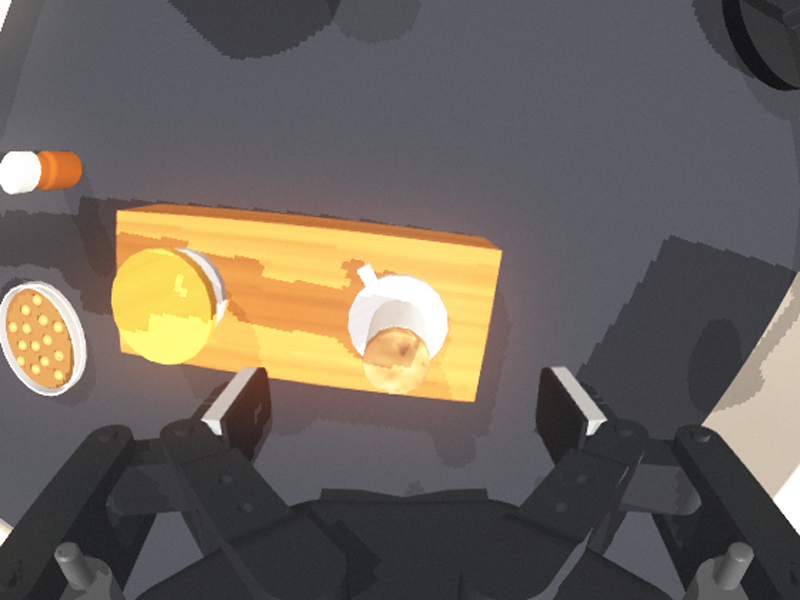

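Wrist view: the spindle cork is at (397,361), the flange centre at (398,319) and the pointer tip at (366,272). The spare is well clear on the left.

```bash
python3 - <<'E'
from h import *
g=lambda X,Y,z: atz('w3',(X+.5)*.7-.5,(Y+.5)*.7-.5,z,True).round(1)
c,f,p=g(397,361,104),g(398,320,56),g(363,268,56); print(c,f,p,np.arctan2(*(p-f)[1::-1]))
E
```

```text
[ 516.1 -333.2  104. ] [ 517.2 -332.8   56. ] [ 535.2 -309.1   56. ] 0.9212469046592401
```

To row units: 60 mm / 750 = 0.08, -1.3 mm / 750 = -0.0017.

>>> steer_hand --segments "-0.0008 -0.0017 0.0333 0 0 0;-0.0008 -0.0017 0.0667 0 0 0;-0.0008 -0.0017 0.08 0 0 0;-0.0008 -0.0017 0.08 0 0 0"

```text
time_s: 6.9
eef_pos: [516.3, -334.5, 80.1]
ee_rot: [-0.0, 0.985, 0.173, -0.0]
force: [-0.4, 0.4, -0.1]
grip_width: 0.998
grip_force: 0.0
```

>>> steer_hand --segments "0 0 0 0 0 0;0 0 0 0 0 0;0 0 0 0 0 0;0 0 0 0 0 0;0 0 0 0 0 0;0 0 0 0 0 0" --aperture 0 --grip_force 20

```text
time_s: 7.5
eef_pos: [516.5, -334.8, 80.6]
ee_rot: [0.0, 0.985, 0.173, 0.0]
force: [-1.5, -0.7, 5.6]
grip_width: 0.3
grip_force: 20.9
```

```bash
python3 d.py 516.5 -334.5 80.5
```

```text
t 7.5 pos [ 516.5 -334.8   80.6] yaw 0.348 tilt [ 0.001 -0.001 -1.   ] F [-1.5 -0.7  5.6] T [0.1  0.19 0.02] grip 0.3 20.9 q [-0.77  0.68  1.4   0.    1.07  0.46]
tool delta [ 0.1 -0.3  0.1]
```

>>> steer_hand --segments "0 0 0 0 0 0;0 0 0 0 0 0;0 0 0 0 0 0;0 0 0 0 0 0" --aperture 1.0

```text
time_s: 7.9
eef_pos: [516.2, -334.6, 79.8]
ee_rot: [-0.0, 0.985, 0.173, -0.0]
force: [-1.0, 0.8, 0.4]
grip_width: 0.954
grip_force: 0.0
```

```bash
python3 d.py 516.5 -334.5 80.5
```

```text
t 7.9 pos [ 516.2 -334.6   79.8] yaw 0.348 tilt [-0.  0. -1.] F [-1.   0.8  0.4] T [ 0.07 -0.02  0.01] grip 0.954 0.0 q [-0.77  0.68  1.4  -0.    1.07  0.46]
tool delta [ 0.3  0.  -0.7]
```

To row units: -1.57 rad / 4 = -0.3925.

>>> steer_hand --segments "0 0 0 0 0 -0.3925;0 0 0 0 0 -0.3925;0 0 0 0 0 -0.3925;0 0 0 0 0 -0.3925;0 0 0 0 0 -0.3925;0 0 0 0 0 -0.3925;0 0 0 0 0 -0.3925;0 0 0 0 0 -0.3925"

```text
time_s: 8.7
eef_pos: [516.3, -334.6, 79.9]
ee_rot: [-0.0, 0.713, 0.701, -0.0]
force: [0.6, -0.0, -0.2]
grip_width: 1.001
grip_force: 0.0
```

>>> steer_hand --segments "0 0 0 0 0 -0.0925;0 0 0 0 0 -0.0925;0 0 0 0 0 -0.0925;0 0 0 0 0 -0.0925"

```text
time_s: 9.1
eef_pos: [516.3, -334.6, 79.9]
ee_rot: [-0.0, 0.574, 0.819, 0.0]
force: [0.5, 0.7, 1.3]
grip_width: 1.002
grip_force: 0.0
```

```bash
python3 d.py 516.5 -334.5 80.5
```

```text
t 9.1 pos [ 516.3 -334.6   79.9] yaw 1.918 tilt [-0.  0. -1.] F [0.5 0.7 1.3] T [-0.03 -0.04 -0.  ] grip 1.002 0.0 q [-0.77  0.68  1.4   0.    1.07 -1.11]
tool delta [ 0.   0.2 -0.6]
```

>>> steer_hand --segments "0 0 0 0 0 0;0 0 0 0 0 0;0 0 0 0 0 0;0 0 0 0 0 0;0 0 0 0 0 0;0 0 0 0 0 0;0 0 0 0 0 0" --aperture 0 --grip_force 80

```text
time_s: 9.8
eef_pos: [516.4, -334.8, 80.3]
ee_rot: [0.0, 0.575, 0.819, -0.0]
force: [-0.5, 0.3, 2.2]
grip_width: 0.283
grip_force: 78.4
```

```bash
python3 d.py 516.5 -334.5 80.5
```

```text
t 9.8 pos [ 516.4 -334.8   80.3] yaw 1.918 tilt [ 0. -0. -1.] F [-0.5  0.3  2.2] T [ 0.06 -0.04  0.05] grip 0.283 78.4 q [-0.77  0.68  1.4   0.    1.07 -1.11]
tool delta [ 0.2  0.2 -0.2]
```

To row units: -125 mm / 750 = -0.1667, -120 mm / 750 = -0.16.

>>> steer_hand --segments "0 0 -0.0533 0 0 0;0 0 -0.1067 0 0 0;0 0 -0.16 0 0 0;0 0 -0.1667 0 0 0"

```text
time_s: 10.2
eef_pos: [517.4, -335.6, 209.9]
ee_rot: [0.004, 0.574, 0.819, -0.001]
force: [-0.4, -0.1, -2.3]
grip_width: 0.282
grip_force: 78.7
```

>>> steer_hand --segments "0.4725 0.3588 0 0 0 0.1975;0.4725 0.3588 0 0 0 0.1975;0.4725 0.3588 0 0 0 0.1975;0.4725 0.3588 0 0 0 0.1975;0.4725 0.3588 0 0 0 0.1975;0.4725 0.3588 0 0 0 0.1975;0.4725 0.3588 0 0 0 0.1975;0.4725 0.3588 0 0 0 0.1975"

```text
time_s: 11.0
eef_pos: [631.6, 37.3, 203.6]
ee_rot: [-0.001, 0.845, 0.534, -0.001]
force: [1.0, -0.8, -1.5]
grip_width: 0.286
grip_force: 78.6
```

```bash
python3 d.py 649 90.3 125
```

```text
t 11.0 pos [631.6  37.3 203.6] yaw 1.128 tilt [-0.002  0.    -1.   ] F [ 1.  -0.8 -1.5] T [-0.08 -0.07 -0.06] grip 0.286 78.6 q [-0.13  0.59  1.21 -0.    1.35  0.32]
tool delta [55.4 -6.9 78.6]
```

To row units: 66 mm / 750 = 0.088, 53 mm / 750 = 0.0707.

>>> steer_hand --segments "0.0707 -0.0093 0 0 0 0;0.0707 -0.0093 0.0267 0 0 0;0.0707 -0.0093 0.0667 0 0 0;0.0707 -0.0093 0.088 0 0 0;0.0707 -0.0093 0.088 0 0 0;0.0707 -0.0093 0.088 0 0 0"

```text
time_s: 11.6
eef_pos: [648.1, 86.0, 138.8]
ee_rot: [-0.0, 0.845, 0.534, -0.0]
force: [0.1, 0.6, -1.3]
grip_width: 0.285
grip_force: 78.8
```

```bash
python3 - <<'E'
from h import *
im,c=save('wrist','w4')
a=im[100:310,140:420]; a=cv2.convertScaleAbs(a,alpha=.85)
cv2.imwrite('pics/w4b.png',cv2.resize(a,None,fx=2.85,fy=2.85,interpolation=cv2.INTER_CUBIC)[...,::-1])
E
python3 d.py 649 90.3 87
```

```text
t 11.65 pos [648.5  86.  139.7] yaw 1.128 tilt [ 0.001 -0.    -1.   ] F [ 0.8 -0.6 -1.3] T [ 0.07 -0.    0.05] grip 0.286 78.8 q [-0.05  0.69  1.21  0.    1.25  0.4 ]
tool delta [ 4.1 -1.5 52.7]
```

View pics/w4b.png

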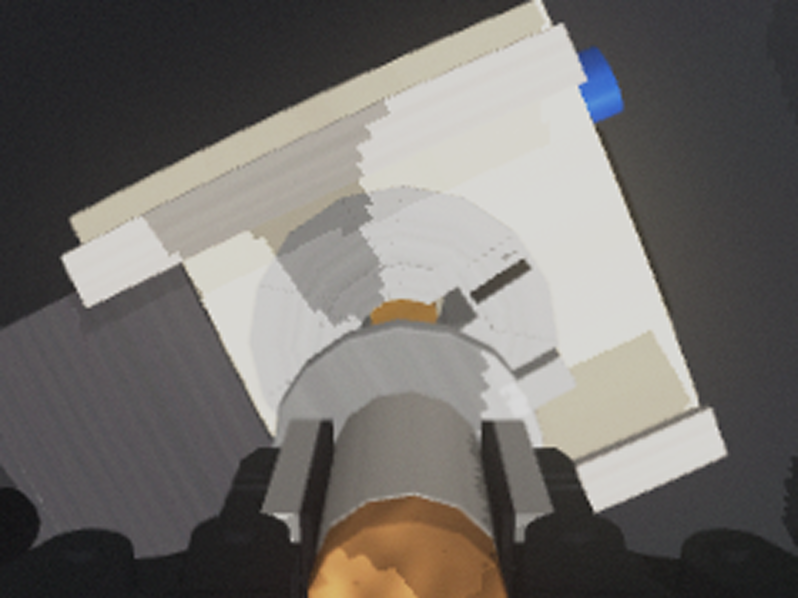

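```bash
python3 - <<'E'
from h import *
from scipy.optimize import least_squares
g=lambda X,Y,z: atz('w4',140+(X+.5)/2.85-.5,100+(Y+.5)/2.85-.5,z,True)
def fit(pts,z,r):
    P=np.array([g(x,y,z)[:2] for x,y in pts])
    s=least_squares(lambda c:np.hypot(*(P-c).T)-r,P.mean(0)-[0,5]); return s.x.round(1),s.fun.round(1)
print('hub',fit([(250,330),(555,330),(405,187),(510,228),(290,240)],57,36))
print('flange',fit([(277,412),(295,385),(345,342),(410,320),(460,332)],115.7,24))
a,b=g(472,299,57),g(530,264,57);print('idx',np.arctan2(*(b-a)[1::-1]),a,b)
a,b=g(516,375,115.7),g(557,350,115.7);print('ptr',np.arctan2(*(b-a)[1::-1]),a,b)
E
```

```text
hub (array([649.3,  90.4]), array([-0.1, -0.7,  0.3,  0.2, -0.6]))
flange (array([649.5,  87.1]), array([ 0.4, -0.3, -0.5,  0.6, -0.1]))
idx 0.11748494022699639 [667.97821923  93.23541112  57.        ] [683.3766876   95.05286891  57.        ]
ptr 0.13017766414679782 [671.73742977  93.15388615 115.7       ] [679.73735311  94.2012203  115.7       ]
```

To row units: 20 mm / 750 = 0.0267, -1.4 mm / 750 = -0.0019.

>>> steer_hand --segments "0.004 -0.0019 0 0 0 0;0.004 -0.0019 0.008 0 0 0;0.004 -0.0019 0.016 0 0 0;0.004 -0.0019 0.02 0 0 0;0.004 -0.0019 0.024 0 0 0;0.004 -0.0019 0.0267 0 0 0;0.004 -0.0019 0.0267 0 0 0"

```text
time_s: 12.35
eef_pos: [648.2, 89.4, 118.7]
ee_rot: [-0.0, 0.845, 0.534, -0.0]
force: [-0.4, -0.4, -1.8]
grip_width: 0.284
grip_force: 78.8
```

```bash
python3 d.py 648.5 89.3 87
```

```text
t 12.35 pos [648.2  89.4 118.7] yaw 1.128 tilt [-0.  0. -1.] F [-0.4 -0.4 -1.8] T [-0.01 -0.01  0.05] grip 0.284 78.8 q [-0.04  0.71  1.22  0.    1.21  0.4 ]
tool delta [ 0.1  0.3 31.7]
```

To row units: 12 mm / 750 = 0.016, 10 mm / 750 = 0.0133.

>>> steer_hand --segments "0 0 0.004 0 0 0;0 0 0.008 0 0 0;0 0 0.0107 0 0 0;0 0 0.0133 0 0 0;0 0 0.016 0 0 0;0 0 0.016 0 0 0"

```text
time_s: 12.95
eef_pos: [648.2, 89.4, 106.7]
ee_rot: [-0.0, 0.845, 0.534, -0.0]
force: [0.6, -0.3, -1.4]
grip_width: 0.284
grip_force: 78.8
```

```bash
python3 d.py 648.5 89.3 87
```

```text
t 12.95 pos [648.2  89.4 106.7] yaw 1.128 tilt [-0.  0. -1.] F [ 0.6 -0.3 -1.4] T [ 0.01 -0.01  0.06] grip 0.284 78.8 q [-0.04  0.72  1.23  0.    1.18  0.4 ]
tool delta [ 0.1  0.4 19.7]
```

To row units: 19 mm / 750 = 0.0253, 17 mm / 750 = 0.0227.

>>> steer_hand --segments "0 0 0.0053 0 0 0;0 0 0.0107 0 0 0;0 0 0.016 0 0 0;0 0 0.02 0 0 0;0 0 0.0227 0 0 0;0 0 0.0253 0 0 0;0 0 0.0253 0 0 0"

```text
time_s: 13.65
eef_pos: [648.4, 89.4, 88.8]
ee_rot: [0.0, 0.845, 0.535, 0.0]
force: [-3.3, 0.1, 9.4]
grip_width: 0.288
grip_force: 79.7
```

```bash
python3 d.py 648.5 89.3 87
```

```text
t 13.65 pos [648.4  89.4  88.8] yaw 1.128 tilt [ 0.001 -0.    -1.   ] F [-3.3  0.1  9.4] T [ 0.07  0.69 -0.02] grip 0.288 79.7 q [-0.04  0.74  1.25  0.    1.15  0.4 ]
tool delta [-0.1  0.2  1.8]
```

To row units: 3 mm / 750 = 0.004, 2 mm / 750 = 0.0027.

>>> steer_hand --segments "0 0 0.0013 0 0 0;0 0 0.0027 0 0 0;0 0 0.004 0 0 0;0 0 0.004 0 0 0"

```text
time_s: 14.05
eef_pos: [648.4, 89.5, 87.2]
ee_rot: [0.0, 0.845, 0.535, 0.0]
force: [-6.5, -0.7, 15.6]
grip_width: 0.284
grip_force: 80.6
```

```bash
python3 d.py 648.5 89.3 87
```

```text
t 14.05 pos [648.4  89.5  87.2] yaw 1.128 tilt [ 0.001 -0.    -1.   ] F [-6.5 -0.7 15.6] T [ 0.06  1.41 -0.  ] grip 0.284 80.6 q [-0.04  0.75  1.25 -0.    1.14  0.4 ]
tool delta [-0.1  0.2  0.2]
```

Careful with the scale: shifts go in shares of 750 mm and turns go in shares of 4 rad. That gives: 2 mm / 750 = 0.0027, 1 mm / 750 = 0.0013.

>>> steer_hand --segments "-0.0003 -0.0005 0.0013 0 0 0;-0.0004 -0.0008 0.0027 0 0 0;-0.0004 -0.0008 0.0027 0 0 0;-0.0004 -0.0008 0.0027 0 0 0"

```text
time_s: 14.45
eef_pos: [648.4, 89.5, 87.1]
ee_rot: [0.001, 0.845, 0.535, 0.002]
force: [-10.4, -0.9, 26.3]
grip_width: 0.286
grip_force: 81.8
```

```bash
python3 d.py 648.5 89.3 87
```

```text
t 14.45 pos [648.4  89.5  87.1] yaw 1.128 tilt [ 0.004 -0.    -1.   ] F [-10.4  -0.9  26.3] T [ 0.09  1.94 -0.03] grip 0.286 81.8 q [-0.04  0.75  1.25 -0.    1.14  0.4 ]
tool delta [-0.1  0.2  0.1]
```

>>> steer_hand --segments "0 0 0 0 0 0;0 0 0 0 0 0;0 0 0 0 0 0;0 0 0 0 0 0;0 0 0 0 0 0"

```text
time_s: 14.95
eef_pos: [648.4, 89.5, 87.1]
ee_rot: [0.001, 0.845, 0.535, 0.002]
force: [-9.1, -0.7, 27.2]
grip_width: 0.288
grip_force: 81.8
```

```bash
python3 - <<'E'
from h import *
w,_=save('wrist','w5'); s,_=save('side','s5')
f=lambda a:cv2.resize(a,(400,300),interpolation=cv2.INTER_CUBIC)
cv2.imwrite('pics/fin.png',np.vstack([np.hstack([f(w),f(w[150:270,230:390])]),np.hstack([f(s),f(s[90:180,240:360])])])[...,::-1])
E
python3 d.py 648.5 89.3 87
```

```text
t 15.05 pos [648.4  89.5  87.1] yaw 1.128 tilt [ 0.004 -0.    -1.   ] F [-9.7 -0.8 27.5] T [ 0.02  1.9  -0.03] grip 0.285 81.8 q [-0.04  0.75  1.25 -0.    1.14  0.4 ]
tool delta [-0.1  0.2  0.1]
```

View pics/fin.png

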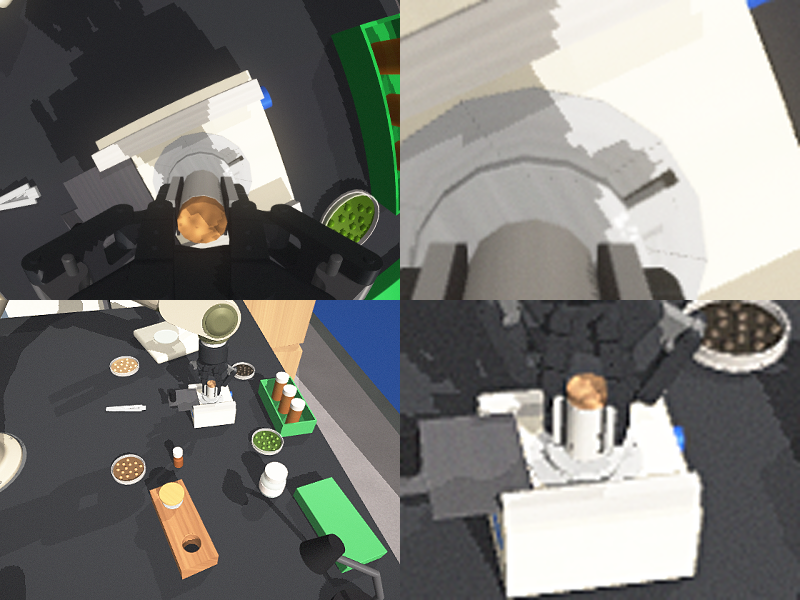

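The flange sits flush on the hub with the pointer over the index line. The slide is out and the bystanders haven't moved. Handing in.

```bash
python3 -c "
from rig import ctrl
print(ctrl.finish_job())"
```

```text
the job is handed in; nothing more can be done
None
```

I pulled the dust slide out to its end stop and pushed the spindle fully home in the hub with its key in the keyway; I handed the job in at about 15 s with the arm still holding the spindle pressed down (about 27 N), and no verdict came back.

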